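# Level the appliance shelf by its foot

## Task

The small wooden appliance shelf on the counter sags at its foot end: lay the spirit level lengthwise on the shelf board, upright with the vial on top, and let go of it; then turn the black bar knob of the levelling foot until the bubble stands centred between its lines. Leave the knob, press the level down onto the board with a steady moderate push (about 10 N, never hard) and finish like that, still pressing with the bubble centred. Leave the other things on the counter where they are.

Things in the scene. Friction and masses are not known exactly. Their poses are not given: they have to be found in the camera images.
- level: Spirit level: straight aluminium bar with black ends, 180 mm long (its x), 26 mm wide (its y), 38 mm tall (its z), about 0.3 kg, lying upright on its underside on the counter at the start. Origin: centre of its underside. In the middle of its top is a pale green vial 72 mm long (along x) with a light bubble and two black lines. It can be gripped across its 26 mm width and pressed anywhere on its top.
- bubble (a joint): Bubble of the spirit level: its offset in m from the vial's centre along the level's own +x. It goes to the higher end, 0.35 m per rad of the level's tilt (20 mm for 0.057 rad), stops at 26 mm, and settles in under a second. The bubble is 17 mm long and the inner edges of the lines are 23 mm apart, so it stands about between the lines within 3 mm of centre.
- deck: Board of the appliance shelf, light wood, 140 mm (its x) by 340 mm (its y) by 18 mm thick, hinged on two legs at its -y end (pivot about its x) about 90 mm above the counter. Origin: on the pivot, at the board's underside, 20 mm from its -y end; the board runs from y = -20 to y = 320 mm, its top is at z = +18 mm. At the start its +y end, over the levelling foot, is too low by 0.02 to 0.065 rad.
- deck_spot (a point): Point on the top face of the board, midway across, 115 mm from the pivot: a good place for the centre of the level, with 90 mm between the level's end and the foot's axis. Its axes are those of the board.
- foot (a joint): Turn of the levelling foot in rad. Grows when turned clockwise seen from above, and then raises the board's +y end, by 0.045 rad of tilt for each rad. Stops at -0.8 and 2.0. It is a little stiff (about 0.3 N m) and stays where it is left. The reading at which the board is level differs from case to case, 0.4 to 1.5 rad above the starting one: it must be found from the bubble.
- pitcher: Bystander: clear plastic blender pitcher with a black handle, 190 mm tall, 125 mm across the mouth. Origin: centre of its underside.
- jar: Bystander: orange twist-cap jar, 64 mm across, 85 mm tall. Origin: centre of its underside.
- mug: Bystander: white ceramic mug, 80 mm across, 92 mm tall, handle to its +y. Origin: centre of its underside.
- hexkey: Bystander: steel hex key lying flat, long arm 100 mm along its x, 8 mm thick. Origin: centre of its underside.
- spanner: Bystander: short aluminium spanner lying flat, 120 mm along its x. Origin: centre of its underside.
- spoon: Bystander: wooden spoon lying flat, 200 mm along its x. Origin: centre of its underside.
- bowl: Bystander: blue-glazed ceramic bowl, 120 mm across, 50 mm tall. Origin: centre of its underside.
- foot_grip (a point): Black bar knob of the quick-turn levelling foot, on top of the board near its +y end, 295 mm from the pivot: a bar 46 mm long (this frame's x) and 15 mm thick (its y), to be gripped across its thickness. This point lies on the turning axis (the frame's z), 11 mm below the bar's top and 28.5 mm above the board's top face; under the bar is a round collar, 46 mm across and 8 mm high. Clear all round for fingers.
Mind the look-alikes: they are no part of the job. Of the things like the level, leave any that is turquoise; of the rest the larger one is meant.

How it is judged (in metres and radians):
On the way, in this order (a step that is already met when the one before it is completed fails the run):
1. the level lies lengthwise on the shelf board, let go (z of level in the frame of deck between 0.013 and 0.023 m and x of level in the frame of deck between -0.05 and 0.05 m and y of level in the frame of deck between 0.03 and 0.21 m and angle between the x axis of level and the y axis of deck, either way round below 0.25 rad and angle between the z axis of level and the z axis of deck, either way round below 0.04 rad and contact force between the fingers and level below 0.1 N and contact force between level and deck above 0.8 N), for 0.6 s.
2. with the level lying free on it, the board is brought level by the foot: bubble centred (z of level in the frame of deck between 0.013 and 0.023 m and x of level in the frame of deck between -0.05 and 0.05 m and y of level in the frame of deck between 0.03 and 0.21 m and angle between the x axis of level and the y axis of deck, either way round below 0.25 rad and angle between the z axis of level and the z axis of deck, either way round below 0.04 rad and value of joint bubble between -0.004 and 0.004 m and angle between deck's own z axis and vertical below 0.016 rad and contact force between the fingers and level below 0.1 N), for 0.4 s.
At the end, for the whole second after the job is handed in: Level lengthwise on the board (within 0.25 rad, centre within 50 mm of its mid-line and 30 to 210 mm from the pivot), bubble within 4 mm of centre, board within 0.016 rad of level, foot still, and the fingers press the level so that it bears on the board with 5.5 to 35 N, through the last second (z of level in the frame of deck between 0.013 and 0.023 m and x of level in the frame of deck between -0.05 and 0.05 m and y of level in the frame of deck between 0.03 and 0.21 m and angle between the x axis of level and the y axis of deck, either way round below 0.25 rad and angle between the z axis of level and the z axis of deck, either way round below 0.04 rad and value of joint bubble between -0.004 and 0.004 m and angle between deck's own z axis and vertical below 0.016 rad and contact force between the fingers and level above 2.5 N and contact force between level and deck between 5.5 and 35 N and velocity of joint foot between -0.05 and 0.05 rad/s); the arm keeps its last pose, push and grip.
It fails at once if the level is pressed or banged on the board hard (over 60 N) (contact force between level and deck above 60 N).
It fails at once if a bystander is moved by more than 30 mm (distance of any of pitcher, jar, mug, hexkey, spanner, spoon, bowl from where it was at the start of the episode above 0.03 m).
It also fails if it takes over 54 s, if anything falls off the work surface, if the arm or the gripper's body presses on something with over 40 N, if the wrist force passes 120 N, or if a joint passes its speed limit or range.

## Robot

A 6-joint arm with a two-finger parallel gripper is mounted at the origin on the work surface. World frame = base frame: x ahead of the robot, y to its left, z up, the work surface at z = 0. Lengths are in m, angles in degrees, forces in N, time in s.
With the tool pointing down it reaches from about 0.275 to 0.975 m from the base axis. Payload 8.4 kg.
Tool frame: the origin (TCP) lies on the centre line of the jaws, within the pads' length; the fingertips stand 11 mm ahead of it and the grasp point (between the pads) lies 8 mm behind it (bot.nose_length is the z of the fingertips in the tool frame, in m); z points along the fingers, y is the line along which they close (so a half turn about z gives the same grasp; the last joint's range is limited). The gripper opens to 92 mm and grips with 3 to 60 N. Pads are 20 mm wide; open, the fingers measure 128 mm over their backs; the gripper's body (75 mm by 189 mm) begins 69 mm behind the grasp point.
Start: joints at [-69.408, 20.225, 93.587, -0, 66.188, -0.138], TCP at [0.221, -0.585, 0.226] pointing down, gripper open.
Joint ranges: [-150.9, 150.9], [-52.94, 120.26], [3.33, 152.33], [-74.26, 254.26], [0, 154.13], [-172.89, 172.89]. Speed limits (degrees/s): [127.2, 127.2, 159.86, 180, 180, 180].

## Interface

Orientations are given as [roll, pitch, yaw] about the fixed x, y, z axes, in that order (R = Rz(yaw) Ry(pitch) Rx(roll)).
In Python, from bench import bot gives the robot as it stands. The module is installed in compiled form; this text tells all that it offers.
- The arm moves only by the shell command python3 -m handwheel 'ROWS' [FORCE]. ROWS is JSON, a list of rows, each a list of 3 entries, a list of its own where there are three numbers: the closure, from 0 (fully open) to 1 (shut), then the shift along the tool's x, y, z normalised to -1 to 1, where 1 is 0.2 m, then the turn about the tool's z normalised to -1 to 1, where 1 is 180 degrees. A call has exactly 10 rows; each row is the pose to reach, as a shift and turn from the pose commanded when the call began, along the tool's axes at that moment, turning the shorter way round; what a row does not reach only later rows make up. A row lasts 1/8 s, in which the tool goes at most 62.5 mm and 10.7 degrees, less where a joint would pass 70% of its speed; a pose out of reach is approached as far as the arm can. A call with a number of a shift or a turn outside -1 to 1 is refused whole. A call with a gripper value outside its range is refused whole. The fingers move at their own pace and stop on an object; FORCE is the grip in N (left out, the last holds). Time passes only in rows, so rows that repeat a pose let the fingers close, or fill a call up. It gives the time, the measured TCP pose, the force, the opening and the grip force at its end, in the units of the state.
- bot.get_obs(): the state, without advancing time (a new reading comes with each control period).
- bot.camera(name): name is "side" or "top" or "wrist"; returns the picture (384x512x3 uint8, blue, green, red); there is no depth.
- bot.camera_model(name): a dict with "fovy" (degrees; the focal length in pixels is half the picture's height over the tangent of half this angle, whatever the lens; pixels are square), "cx", "cy" (the principal point, pixels), "R" (3x3) and "t" (3): a world point X has camera coordinates R X + t; the wrist camera has in their place "tool_from_camera" (4x4, takes a point from camera to tool coordinates, whose origin is the TCP and whose axes are the flange's). Camera axes: x right, y down, z forward; pixel columns grow to the right and rows downward; lengths in m; the calibration is good to about 2 mm. A picture is of the moment at which its call begins: read the wrist's pose just before it. camera_model takes no time and is no camera call.
- bot.hand_in(): hands the job in; it is judged then, once.
The state is a dict: "t": time; "qpos": joint angles; "joint_vel": joint speeds; "tau": joint torques, N m; "eef_pos": TCP position; "ee_rot": TCP orientation; "ft_force": force on the tool from outside, world axes, zero at the start; "torque": the same for the moment, N m; "grip_width": finger opening in m; "finger_force": force on a finger pad.
Only numpy, scipy, OpenCV 4.12 (cv2) and the standard library are available. Lean on these libraries where they do the work, as an engineer would, in place of code of your own. Each camera call takes 0.05 s, during which the arm holds its last target. There are 200 camera calls.

## Working session

There is one attempt and no reset: what is moved stays moved. The work goes in short steps, Python scripts to look and compute and a shell command to move; the robot and the scene stay as the last step left them, time stands still between calls to the robot, and variables do not carry over. Pictures are saved under pics/ and viewed, at most 10 in all, crops included, and the job is handed in when it is done.

```bash
mkdir -p pics; python3 - <<'E'
from bench import bot
import cv2, numpy as np
o=bot.get_obs(); print(o['t'],o['eef_pos'],o['ee_rot'],bot.nose_length)
for n in('side','top'):
    im=bot.camera(n); cv2.imwrite(f'pics/{n}0.png',im); m=bot.camera_model(n); print(n,m)
print(bot.camera_model('wrist'))
a=cv2.imread('pics/side0.png');b=cv2.imread('pics/top0.png')
E
```

```text
0.0 [ 0.22106786 -0.58409231  0.22489439] [-1.79924158e+02  7.75900700e-04  2.07316083e+01] 0.011
side {'fovy': 50.12044787668806, 'cx': 259.5707733876764, 'cy': 190.8177576077576, 'R': array([[-0.76382476, -0.64533385, -0.01076832],
       [-0.41361108,  0.50222671, -0.75940385],
       [ 0.49547715, -0.57559757, -0.65053043]]), 't': array([0.40942391, 0.32255927, 0.98386802])}
top {'fovy': 48.880452046471326, 'cx': 252.03133230498403, 'cy': 185.20695241253648, 'R': array([[ 0.01316213, -0.9998321 ,  0.01274837],
       [-0.99676305, -0.01413085, -0.07914376],
       [ 0.07931062, -0.01166541, -0.99678169]]), 't': array([-0.02729116,  0.57878699,  1.26318786])}
{'fovy': 66.1049219581607, 'cx': 257.6189832017412, 'cy': 190.87199727965475, 'tool_from_camera': array([[-1.54818030e-03, -9.64895345e-01, -2.62630112e-01,
         7.38190211e-02],
       [ 9.99998697e-01, -1.61384319e-03,  3.43125135e-05,
        -5.64194163e-04],
       [-4.56951801e-04, -2.62629717e-01,  9.64896587e-01,
        -1.59873633e-01],
       [ 0.00000000e+00,  0.00000000e+00,  0.00000000e+00,
         1.00000000e+00]])}
```

View pics/top0.png

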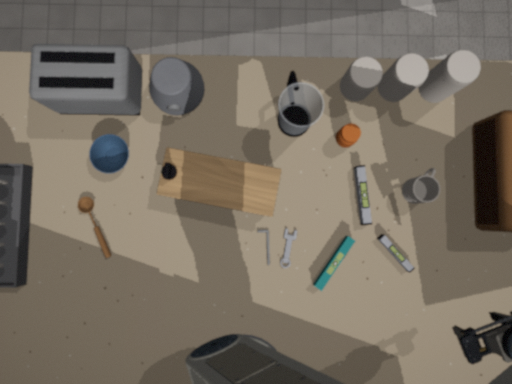

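View pics/side0.png

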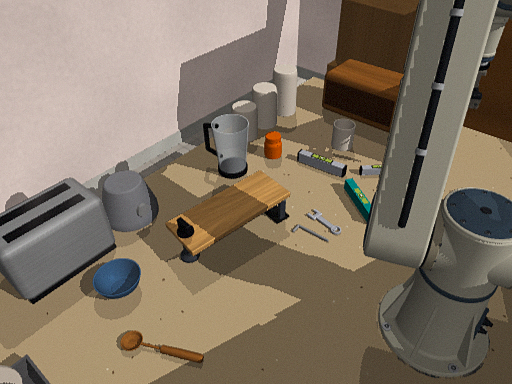

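Top view: three level-like things: grey (363,195), the larger; grey (396,253), the smaller; turquoise (334,263). The level at (363,195) is meant. The board spans (160–280, 150–216) with the black knob at (169,172); the side view agrees. Next I measure and check this choice in a crop.

```bash
cat > h.py <<'E'
from bench import bot
import cv2, numpy as np
from scipy.spatial.transform import Rotation as Ro
def cam(n,obs=None):
    m=bot.camera_model(n); f=192/np.tan(np.radians(m['fovy']/2))
    K=np.array([[f,0,m['cx']],[0,f,m['cy']],[0,0,1]])
    if n=='wrist':
        T=np.array(m['tool_from_camera']); Rt=Ro.from_euler('xyz',obs['ee_rot'],degrees=True).as_matrix()
        Rc=Rt@T[:3,:3]; c=Rt@T[:3,3]+obs['eef_pos']
    else:
        Rc=np.array(m['R']).T; c=-Rc@m['t']
    return K,Rc,c
def ray(C,uv,z):
    K,Rc,c=C; d=Rc@np.linalg.solve(K,[uv[0],uv[1],1]); return c+d*(z-c[2])/d[2]
def tri(C1,p1,C2,p2):
    A=[];b=[]
    for (K,Rc,c),p in((C1,p1),(C2,p2)):
        d=Rc@np.linalg.solve(K,[*p,1]); d/=np.linalg.norm(d); P=np.eye(3)-np.outer(d,d); A.append(P); b.append(P@c)
    return np.linalg.lstsq(np.vstack(A),np.hstack(b),rcond=None)[0]
def proj(C,X):
    K,Rc,c=C; q=K@(Rc.T@(np.array(X)-c)); return q[:2]/q[2]
E
python3 - <<'E'
from h import *
b=cv2.imread('pics/top0.png'); T=cam('top');S=cam('side')
crop=lambda x0,y0,x1,y1,s:cv2.resize(b[y0:y1,x0:x1],None,fx=s,fy=s,interpolation=cv2.INTER_CUBIC)
c1=crop(300,155,430,300,4)[:560,:400]; c1=crop(300,155,430,300,4)
c2=crop(150,140,290,225,4); c=np.zeros((600,800,3),np.uint8)
c1=cv2.resize(c1,(280,312)); c[:340,:560]=c2[:340]; c[:312,520:800]=c1
cv2.imwrite('pics/crop.png',c)
# level
hsv=cv2.cvtColor(b,cv2.COLOR_BGR2HSV)
print(hsv[215,364],hsv[180,361],hsv[195,363],hsv[200,340],hsv[200,200],hsv[172,169])
# wood deck mask via saturation & contour
roi=np.zeros(b.shape[:2],np.uint8); roi[140:225,150:290]=1
for s in(90,110,130):
    m=((hsv[...,1]>s)&(hsv[...,0]<25)&(hsv[...,2]>70)).astype(np.uint8)*roi
    cs=max(cv2.findContours(m,0,2)[0],key=cv2.contourArea); r=cv2.minAreaRect(cs); print(s,r,[ray(T,p,.1).round(3)[:2] for p in cv2.boxPoints(r)])
E
```

```text
[114   8 163] [120   8 153] [ 38  28 145] [ 19  51 160] [ 16 100 115] [135  68  15]
90 ((218.441650390625, 181.41513061523438), (116.3186264038086, 48.14440155029297), 10.491477012634277) [array([0.543, 0.252]), array([0.679, 0.231]), array([ 0.623, -0.098]), array([ 0.487, -0.074])]Traceback (most recent call last):
  File "<stdin>", line 15, in <module>
ValueError: max() iterable argument is empty
```

View pics/crop.png

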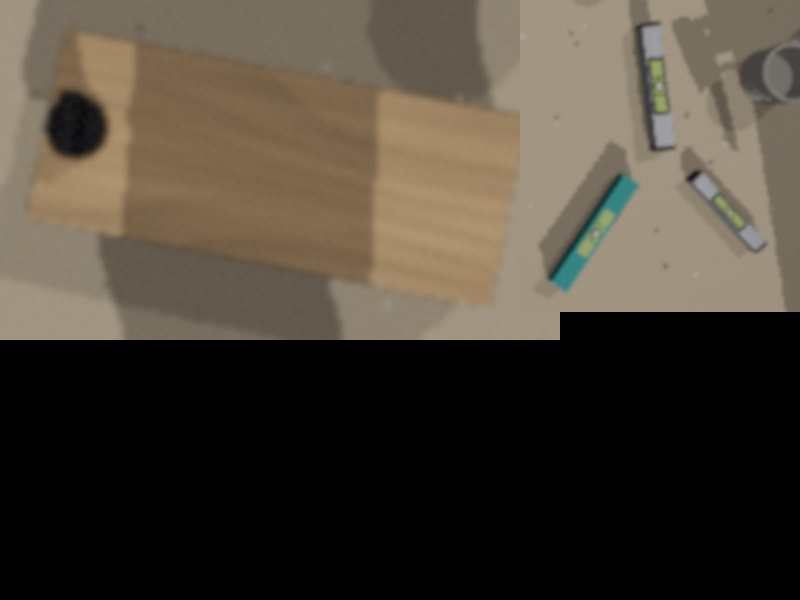

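The crop confirms it: the upper-right grey bar (original 363,195) is the larger grey one, the smaller grey is at (396,253) and the turquoise at (334,263). Board corners are about (167,147), (157,194), (273,216) and (280,165).

```bash
cat >> h.py <<'E'
def plan(pos,yaw,o=None):
    o=o or bot.get_obs(); R=Ro.from_euler('xyz',o['ee_rot'],degrees=True).as_matrix()
    d=R.T@(np.array(pos)-o['eef_pos'])/0.2
    t=-(yaw-o['ee_rot'][2]); t=(t+180)%360-180
    print('shift',d.round(3),'turn',round(t/180,4),'rows>=',round(max(np.linalg.norm(d)*200/62.5,abs(t)/10.7),1))
E
python3 - <<'E'
from h import *
T=cam('top')
to=lambda x,y:((x-520)/2.154+300,y/2.154+155)
L=[ray(T,to(*p),.038) for p in((637,26),(658,22),(675,147),(652,150))]
a=(L[0]+L[1])/2;b=(L[2]+L[3])/2; print('level',(a+b)/2,np.linalg.norm(a-b),np.degrees(np.arctan2(*(a-b)[[1,0]])))
D=[(167,147),(156.75,193.75),(273,216.25),(280,165.5)]
P=[ray(T,p,z).round(4) for p,z in zip(D,(.095,.095,.108,.108))]; print(P)
f=(P[0]+P[1])/2; q=(P[2]+P[3])/2; print('foot end',f,'piv end',q,np.linalg.norm(f-q),np.degrees(np.arctan2(*(f-q)[[1,0]])))
lv=(a+b)/2; print('obs',bot.get_obs()['qpos']); plan([lv[0]-.03,lv[1],.24],np.degrees(np.arctan2(*(a-b)[[1,0]])))
E
```

```text
level [ 0.5533917  -0.35370234  0.038     ] 0.17543258405880818 6.915610989560272
[array([0.6806, 0.2284, 0.095 ]), array([0.545 , 0.2538, 0.095 ]), array([ 0.4851, -0.0789,  0.108 ]), array([ 0.6299, -0.0975,  0.108 ])]
foot end [0.6128 0.2411 0.095 ] piv end [ 0.5575 -0.0882  0.108 ] 0.33416400165188354 80.46715473725229
obs [-6.94076218e+01  2.02560994e+01  9.36229144e+01  8.17028485e-04
  6.61894646e+01 -1.37750519e-01]
shift [ 1.822 -0.543 -0.074] turn 0.0767 rows>= 6.1
```

```bash
python3 -m handwheel '[[0,[0.25,-0.08,0],0],[0,[0.5,-0.16,0],0.02],[0,[0.75,-0.24,0],0.04],[0,[1,-0.3,0],0.06],[0,[1,-0.3,0],0.077],[0,[1,-0.3,0],0.077],[0,[1,-0.3,0],0.077],[0,[1,-0.3,0],0.077],[0,[1,-0.3,0],0.077],[0,[1,-0.3,0],0.077]]' 20
python3 - <<'E'
from h import *
plan([.553,-.354,.22],6.9)
E
```

```text
t: 1.35
eef_pos: [0.3868, -0.4578, 0.2256]
ee_rot: [180.0, -0.0, 6.8]
ft_force: [0.2, -0.2, -0.3]
grip_width: 0.092
finger_force: 0.0
shift [ 0.887 -0.416  0.028] turn -0.0003 rows>= 3.1
```

```bash
python3 -m handwheel '[[0,[0.3,-0.14,0],0],[0,[0.6,-0.28,0],0],[0,[0.887,-0.416,0.03],0],[0,[0.887,-0.416,0.03],0],[0,[0.887,-0.416,0.03],0],[0,[0.887,-0.416,0.03],0],[0,[0.887,-0.416,0.03],0],[0,[0.887,-0.416,0.03],0],[0,[0.887,-0.416,0.03],0],[0,[0.887,-0.416,0.03],0]]'
python3 - <<'E'
from h import *
o=bot.get_obs(); im=bot.camera('wrist'); cv2.imwrite('pics/w1.png',im); W=cam('wrist',o)
print(o['eef_pos'],o['ee_rot'])
hsv=cv2.cvtColor(im,cv2.COLOR_BGR2HSV)
m=((hsv[...,1]<25)&(hsv[...,2]>110)).astype(np.uint8)
for c in cv2.findContours(m,0,2)[0]:
    if cv2.contourArea(c)>300: print(cv2.minAreaRect(c))
print('pred',[proj(W,[.553+s*.09*np.cos(.12),-.354+s*.09*np.sin(.12),.038]) for s in(-1,0,1)])
E
```

```text
t: 2.6
eef_pos: [0.5531, -0.3539, 0.2196]
ee_rot: [180.0, -0.0, 6.9]
ft_force: [0.3, 0.7, 0.5]
grip_width: 0.092
finger_force: 0.0
[ 0.55311705 -0.35393891  0.21964906] [ 1.79996430e+02 -3.56143093e-03  6.86026251e+00]
((86.92202758789062, 249.92660522460938), (29.692617416381836, 42.431705474853516), 16.699243545532227)
((260.0, 171.0), (140.0, 22.0), 90.0)
pred [array([258.16517127, 245.05974574]), array([258.06413124, 175.28885422]), array([257.94841788,  95.38562825])]
```

View pics/w1.png

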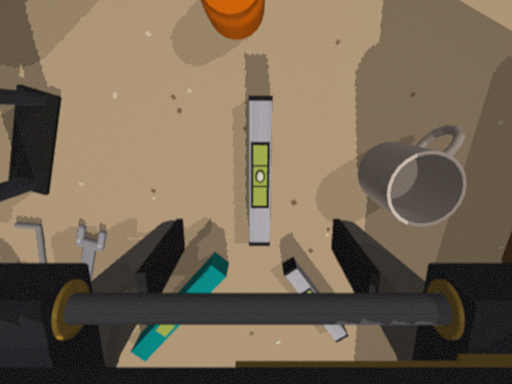

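The wrist view shows the grey level upright, spanning rows 96–245 at column 260, with its vial and bubble at (260,176) and the mug to its right at (412,180). The alignment is good to 2 mm. I go down with the body kept above mug height.

```bash
python3 -m handwheel '[[0,[0,0.01,0.3],0],[0,[0,0.01,0.55],0],[0,[0,0.01,0.75],0],[0,[0,0.01,0.9],0],[0,[0,0.01,0.968],0],[0,[0,0.01,0.968],0],[0.7,[0,0.01,0.968],0],[1,[0,0.01,0.968],0],[1,[0,0.01,0.968],0],[1,[0,0.01,0.968],0]]' 25
python3 - <<'E'
from h import *
plan([.553,-.354,.2],6.9)
T=cam('top')
# deck_spot target: pivot end + (20+115) mm along board
u=np.array([np.cos(np.radians(80.5)),np.sin(np.radians(80.5))])
q=np.array([.5575,-.0882]); f=np.array([.6128,.2411]); mid=(q+f)/2
s=mid-u*.035; print('spot',s, 'foot',mid+u*.145)
E
```

```text
t: 3.9
eef_pos: [0.5536, -0.3559, 0.0264]
ee_rot: [180.0, -0.0, 6.9]
ft_force: [-0.5, 0.4, 0.1]
grip_width: 0.0541
finger_force: 0.0
shift [-0.002 -0.01  -0.868] turn -0.0002 rows>= 2.8
spot [0.57937333 0.04193   ] foot [0.6090819  0.21946141]
```

```bash
python3 -m handwheel '[[1,[0,0,0],0],[1,[0,0,0],0],[1,[0,0,0],0],[1,[0,0,0],0],[1,[0,0,0],0],[1,[0,0,-0.1],0],[1,[0,0,-0.35],0],[1,[0,0,-0.6],0],[1,[0,0,-0.85],0],[1,[0,0,-0.85],0]]' 25
python3 - <<'E'
from h import *
plan([.5794,.0419,.2],80.5); plan([.5664,-.157,.2],42)
E
```

```text
t: 5.15
eef_pos: [0.5556, -0.3571, 0.2018]
ee_rot: [179.7, -0.4, 6.9]
ft_force: [0.3, 0.3, -3.8]
grip_width: 0.026
finger_force: 25.0
shift [ 3.570e-01 -1.966e+00  1.000e-03] turn -0.409 rows>= 6.9
shift [ 0.173 -0.987  0.005] turn -0.1952 rows>= 3.3
```

```bash
python3 -m handwheel '[[1,[0,-0.05,-0.15],-0.03],[1,[0,-0.25,-0.15],-0.08],[1,[0.05,-0.5,-0.15],-0.13],[1,[0.12,-0.75,-0.15],-0.19],[1,[0.17,-0.98,-0.15],-0.25],[1,[0.17,-0.98,-0.15],-0.3],[1,[0.17,-0.98,-0.15],-0.36],[1,[0.17,-0.98,-0.15],-0.409],[1,[0.17,-0.98,-0.15],-0.409],[1,[0.17,-0.98,-0.15],-0.409]]'
python3 - <<'E'
from h import *
plan([.5794,.0419,.23],80.5)
E
```

```text
t: 6.4
eef_pos: [0.5632, -0.157, 0.2254]
ee_rot: [-179.9, -0.0, 80.3]
ft_force: [-0.1, 0.5, -3.8]
grip_width: 0.0257
finger_force: 25.0
shift [ 0.994 -0.088 -0.023] turn -0.0012 rows>= 3.2
```

```bash
python3 -m handwheel '[[1,[0.25,-0.02,0],0],[1,[0.5,-0.04,0],0],[1,[0.75,-0.07,0],0],[1,[1,-0.088,0],0],[1,[1,-0.088,0.1],0],[1,[1,-0.088,0.25],0],[1,[1,-0.088,0.35],0],[1,[1,-0.088,0.4],0],[1,[1,-0.088,0.4],0],[1,[1,-0.088,0.4],0]]'
python3 - <<'E'
from h import *
o=bot.get_obs(); im=bot.camera('top'); S=bot.camera('side')
a=cv2.resize(im[130:240,140:300],None,fx=3,fy=3,interpolation=2); b=cv2.resize(S[155:265,160:320],None,fx=3,fy=3,interpolation=2)
cv2.imwrite('pics/p1.png',np.vstack([a[:300],b[:300]])); print(o['eef_pos'],o['ft_force'])
E
```

```text
t: 7.65
eef_pos: [0.58, 0.043, 0.1468]
ee_rot: [179.9, -0.0, 80.5]
ft_force: [0.1, 0.4, -3.7]
grip_width: 0.0256
finger_force: 25.0
[0.58004422 0.04298643 0.14680752] [ 0.09661953  0.39100077 -3.65595509]
```

View pics/p1.png

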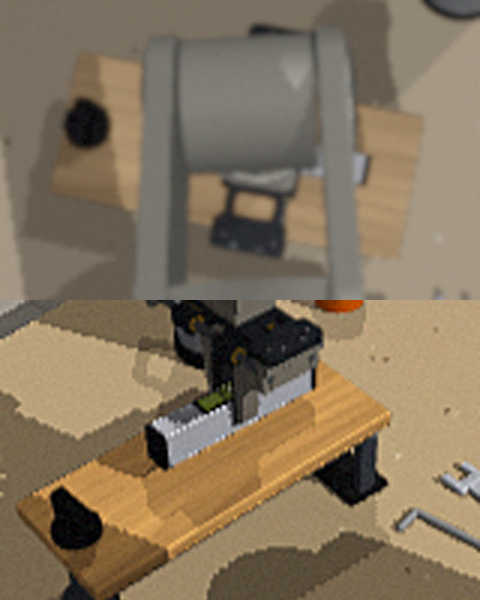

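The level is over the board midline, lengthwise, a few mm above it. I lower it slowly.

```bash
python3 -m handwheel '[[1,[0,0,0.01],0],[1,[0,0,0.02],0],[1,[0,0,0.03],0],[1,[0,0,0.038],0],[1,[0,0,0.046],0],[1,[0,0,0.052],0],[1,[0,0,0.058],0],[1,[0,0,0.062],0],[1,[0,0,0.066],0],[1,[0,0,0.07],0]]' 8
```

```text
t: 9.0
eef_pos: [0.5795, 0.0431, 0.1321]
ee_rot: [180.0, -0.0, 80.5]
ft_force: [-0.3, 1.1, -1.8]
grip_width: 0.0259
finger_force: 8.0
```

```bash
python3 -m handwheel '[[1,[0,0,0.003],0],[1,[0,0,0.005],0],[1,[0,0,0.008],0],[1,[0,0,0.01],0],[1,[0,0,0.012],0],[1,[0,0,0.014],0],[1,[0,0,0.016],0],[1,[0,0,0.018],0],[1,[0,0,0.02],0],[1,[0,0,0.02],0]]' 3
python3 -c "
from bench import bot
o=bot.get_obs();print(o['torque'],o['ft_force'])"
```

```text
t: 10.25
eef_pos: [0.5796, 0.0431, 0.1282]
ee_rot: [180.0, -0.0, 80.5]
ft_force: [-2.3, -0.2, 4.0]
grip_width: 0.0259
finger_force: 3.0
[0.01431935 0.22349269 0.03814479] [-2.27943388 -0.21747472  3.987642  ]
```

```bash
python3 -m handwheel '[[0.68,[0,0,0],0],[0.6,[0,0,0],0],[0.5,[0,0,0],0],[0.5,[0,0,0],0],[0.5,[0,0,-0.05],0],[0.5,[0,0,-0.2],0],[0.5,[0,0,-0.4],0],[0.5,[0,0,-0.5],0],[0.5,[0,0,-0.5],0],[0.5,[0,0,-0.5],0]]'
python3 - <<'E'
from h import *
o=bot.get_obs(); im=bot.camera('wrist'); S=bot.camera('side')
cv2.imwrite('pics/w2.png',im); cv2.imwrite('pics/s2.png',S)
cv2.imwrite('pics/v2.png',np.vstack([cv2.resize(im,(400,300)),cv2.resize(S[155:275,160:320],(400,300),interpolation=2)])); print(o['eef_pos'],o['ft_force'])
E
```

```text
t: 11.5
eef_pos: [0.579, 0.043, 0.2273]
ee_rot: [-180.0, 0.0, 80.5]
ft_force: [-1.0, 0.2, -0.7]
grip_width: 0.046
finger_force: 0.0
[0.57895066 0.04297292 0.22734075] [-0.98302942  0.17874069 -0.72802599]
```

View pics/v2.png

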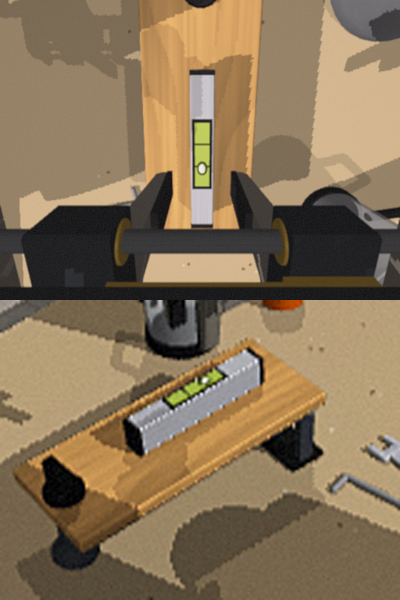

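The level lies flat on the board with the bubble towards the pivot end (wrist picture, full scale: bubble about (258,216), vial rows 155–241). I measure it, then go over the knob.

```bash
cat >> h.py <<'E'
def bub(im,W,z=.14,lo=100):
    hsv=cv2.cvtColor(im,cv2.COLOR_BGR2HSV)
    g=((hsv[...,0]>26)&(hsv[...,0]<50)&(hsv[...,1]>lo)).astype(np.uint8)
    n,l,s,c=cv2.connectedComponentsWithStats(cv2.morphologyEx(g,cv2.MORPH_CLOSE,np.ones((5,5))))
    i=1+np.argmax(s[1:,4]); hull=cv2.convexHull(np.argwhere(l==i)[:,::-1].astype(np.int32)); r=cv2.minAreaRect(hull)
    m=np.zeros_like(g); cv2.fillConvexPoly(m,hull,1); m=cv2.erode(m,np.ones((3,3)))
    w=((hsv[...,1]<70)&(hsv[...,2]>120)&(m>0)); p=np.argwhere(w)[:,::-1]
    return r,p.mean(0) if len(p) else None,len(p)
E
python3 - <<'E'
from h import *
o=bot.get_obs(); W=cam('wrist',o); im=cv2.imread('pics/w2.png')
r,b,n=bub(im,W); print(r,b,n)
C=ray(W,r[0],.142); B=ray(W,b,.142); print(C,B,np.linalg.norm(B-C))
box=cv2.boxPoints(r); print([ray(W,p,.142).round(4)[:2] for p in box])
print(r[1]); plan([.609,.2195,.2273],80.5)
S=cam('side'); s=cv2.imread('pics/s2.png'); print(bub(s,S), proj(S,C))
E
```

```text
((258.0, 197.5), (83.0, 20.0), 90.0) [258.04 215.62] 100
[0.57880616 0.04462271 0.142     ] [0.57607532 0.0282254  0.142     ] 0.016623155821414503
[array([0.5766, 0.0815]), array([0.593 , 0.0788]), array([0.5812, 0.0047]), array([0.5635, 0.0077])]
(83.0, 20.0)
shift [ 0.896  0.003 -0.003] turn -0.0 rows>= 2.9
(((237.28460693359375, 189.62306213378906), (5.333493232727051, 24.930980682373047), 60.2551155090332), array([241.66666667, 186.66666667]), 6) [237.12373707 190.01047932]
```

```bash
python3 -m handwheel '[[0,[0.25,-0.01,0],0],[0,[0.5,0,0],0],[0,[0.7,0,0],0],[0,[0.85,0,0],0],[0,[0.9,0,0],0],[0,[0.9,0,0],0],[0,[0.9,0,0],0],[0,[0.9,0,0],0],[0,[0.9,0,0],0],[0,[0.9,0,0],0]]'
python3 - <<'E'
from h import *
o=bot.get_obs(); im=bot.camera('wrist'); S=bot.camera('side')
cv2.imwrite('pics/w3.png',im); cv2.imwrite('pics/s3.png',S); print(o['eef_pos'],o['ee_rot'])
E
```

```text
t: 12.85
eef_pos: [0.6092, 0.2202, 0.2281]
ee_rot: [180.0, -0.0, 80.5]
ft_force: [1.0, 0.0, 0.5]
grip_width: 0.0916
finger_force: 0.0
[0.60924205 0.22023276 0.22813046] [ 1.79989617e+02 -6.17163345e-03  8.04668391e+01]
```

View pics/w3.png

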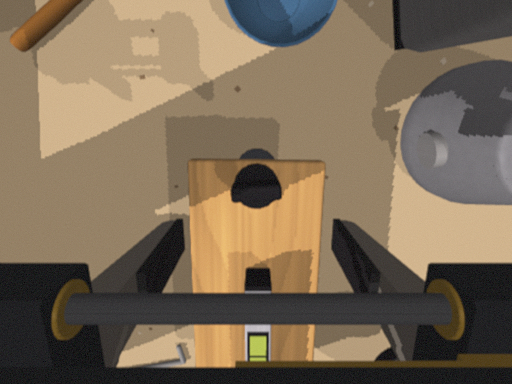

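Wrist over the knob: black collar and bar at about (256,187), the board's end at row 160, and the level's end at (258,275). The bar's angle is black on black, so I view one contrast-stretched crop.

```bash
python3 - <<'E'
from h import *
w=cv2.imread('pics/w3.png')[145:225,205:305]; s=cv2.imread('pics/s3.png')[205:269,150:230]
f=lambda a:np.clip((a/90.)**.6*255,0,255).astype(np.uint8)
cv2.imwrite('pics/k.png',np.hstack([cv2.resize(f(w),(400,320),interpolation=2),cv2.resize(f(s),(400,320),interpolation=2)]))
W=cam('wrist',bot.get_obs())
for z in(.1,.13):print(z,proj(W,[.6092,.2202,z]),ray(W,(256,187),z))
g=cv2.imread('pics/w3.png',0)[145:225,205:305]; print(np.percentile(g[g<60],[1,10,30,50,70,90]))
E
```

```text
0.1 [257.97846566 187.08724207] [0.60724922 0.22062235 0.1       ]
0.13 [258.01408459 195.34278849] [0.60871304 0.22823235 0.13      ]
[11. 19. 26. 32. 37. 48.]
```

View pics/k.png

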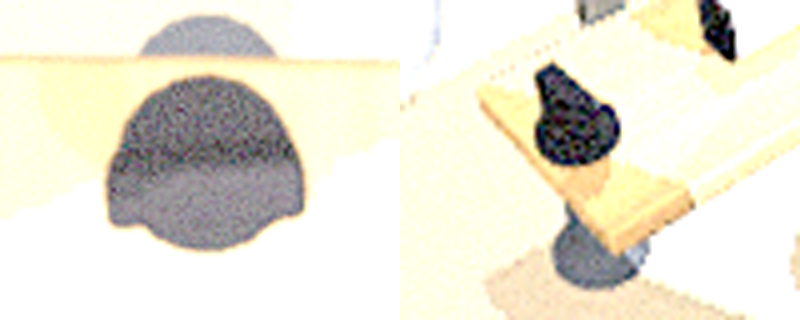

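The bar lies nearly across the image, along the tool's y and about 4° up to the right, with its centre near (256,186). I turn the tool about 94° (knob turning then runs through the middle of joint 6), lower it and close.

```bash
python3 -m handwheel '[[0.4,[0.007,-0.008,0],-0.06],[0.4,[0.007,-0.008,0.05],-0.12],[0.4,[0.007,-0.008,0.1],-0.18],[0.4,[0.007,-0.008,0.15],-0.24],[0.4,[0.007,-0.008,0.2],-0.3],[0.4,[0.007,-0.008,0.25],-0.36],[0.4,[0.007,-0.008,0.3],-0.42],[0.4,[0.007,-0.008,0.3],-0.48],[0.4,[0.007,-0.008,0.3],-0.522],[0.4,[0.007,-0.008,0.3],-0.522]]' 45
python3 - <<'E'
from h import *
plan([.6078,.2219,.1185],174.5); print(bot.get_obs()['qpos'].round(1))
E
```

```text
t: 14.2
eef_pos: [0.6079, 0.2222, 0.168]
ee_rot: [-180.0, 0.0, 174.4]
ft_force: [-0.0, -0.4, 0.8]
grip_width: 0.0551
finger_force: 0.0
shift [ 0.    -0.002  0.247] turn -0.0006 rows>= 0.8
[ 19.9  25.4  93.7  -0.   61.  -64.4]
```

```bash
python3 -m handwheel '[[0.4,[0,0,0.1],0],[0.4,[0,0,0.19],0],[0.4,[0,0,0.245],0],[0.4,[0,0,0.245],0],[1,[0,0,0.245],0],[1,[0,0,0.245],0],[1,[0,0,0.245],0],[1,[0,0,0.245],0],[1,[0,0,0.245],0],[1,[0,0,0.245],0]]' 45
python3 - <<'E'
from h import *
o=bot.get_obs();print(o['torque'])
im=bot.camera('side'); print(bub(im,0)); cv2.imwrite('pics/s4.png',im)
im=bot.camera('top'); print(bub(im[150:215,190:270],0,lo=60)); cv2.imwrite('pics/t4.png',im)
E
```

```text
t: 15.45
eef_pos: [0.6079, 0.2222, 0.1192]
ee_rot: [-180.0, 0.0, 174.5]
ft_force: [-0.2, -0.0, 2.6]
grip_width: 0.015
finger_force: 44.8
[-0.60983307  0.00156074 -0.12234268]
(((237.24612426757812, 189.56475830078125), (5.110691547393799, 24.905620574951172), 59.74356460571289), array([241.4, 186.8]), 5)
(((40.067569732666016, 30.59459686279297), (26.3038387298584, 6.411561012268066), 9.462321281433105), array([45.26315789, 31.63157895]), 19)
```

```bash
python3 -m handwheel '[[1,[0,0,-0.008],0.04],[1,[0,0,-0.016],0.08],[1,[0,0,-0.025],0.12],[1,[0,0,-0.033],0.16],[1,[0,0,-0.042],0.2],[1,[0,0,-0.05],0.24],[1,[0,0,-0.058],0.28],[1,[0,0,-0.063],0.3],[1,[0,0,-0.063],0.3],[1,[0,0,-0.063],0.3]]'
python3 - <<'E'
from h import *
o=bot.get_obs();print(o['torque'])
im=bot.camera('side'); print(bub(im,0)); cv2.imwrite('pics/s5.png',im)
im=bot.camera('top'); print(bub(im[150:215,190:270],0,lo=60)); cv2.imwrite('pics/t5.png',im)
E
```

```text
t: 16.8
eef_pos: [0.6078, 0.221, 0.1315]
ee_rot: [-179.9, 0.1, 120.5]
ft_force: [-0.8, -5.4, 3.5]
grip_width: 0.0148
finger_force: 44.9
[-1.01160667 -0.22604096  0.15393374]
(((237.54818725585938, 188.08944702148438), (5.147369384765625, 24.99183464050293), 61.69924545288086), array([238.2, 187.4]), 5)
(((40.880001068115234, 30.65999984741211), (26.653934478759766, 6.5293192863464355), 10.304845809936523), array([41., 31.]), 21)
```

```bash
python3 -m handwheel '[[1,[0,0,-0.002],0.01],[1,[0,0,-0.004],0.02],[1,[0,0,-0.006],0.028],[1,[0,0,-0.006],0.028],[1,[0,0,-0.006],0.028],[0.4,[0,0,-0.006],0.028],[0.4,[0,0,-0.006],0.028],[0.4,[0,0,-0.006],0.028],[0.4,[0,0,-0.1],0.028],[0.4,[0,0,-0.3],0.028]]'
python3 - <<'E'
from h import *
for n in range(2):
    im=bot.camera('side'); r,b,k=bub(im,0); print(r,b,k)
    im=bot.camera('top'); print(bub(im[150:215,190:270],0,lo=60))
plan([.579,.0300,.2273],80.5);print(bot.get_obs()['qpos'].round(1))
E
```

```text
t: 18.15
eef_pos: [0.6069, 0.222, 0.1917]
ee_rot: [-179.8, -0.0, 115.4]
ft_force: [1.1, -0.8, -0.1]
grip_width: 0.0552
finger_force: 0.0
((237.86622619628906, 187.75477600097656), (5.187564849853516, 24.10222816467285), 61.38954162597656) [238.  187.5] 6
(((40.88423156738281, 30.656044006347656), (26.647083282470703, 6.430057048797607), 10.007980346679688), array([40.15789474, 30.84210526]), 19)
((237.8471221923828, 187.71974182128906), (5.267373561859131, 24.10222816467285), 61.38954162597656) [238.  187.5] 6
(((40.88423156738281, 30.656044006347656), (26.647083282470703, 6.430057048797607), 10.007980346679688), array([40.15789474, 30.84210526]), 19)
shift [-0.806 -0.546 -0.171] turn 0.1939 rows>= 3.3
[19.9 23.9 92.5  0.  63.5 -5.5]
```

```bash
python3 -m handwheel '[[0.4,[0,0,-0.17],0],[0.7,[-0.2,-0.14,-0.17],0.05],[1,[-0.45,-0.3,-0.17],0.1],[1,[-0.7,-0.45,-0.17],0.15],[1,[-0.806,-0.546,-0.17],0.194],[1,[-0.806,-0.546,-0.17],0.194],[1,[-0.806,-0.546,-0.17],0.194],[1,[-0.806,-0.546,-0.17],0.194],[1,[-0.806,-0.546,-0.17],0.194],[1,[-0.806,-0.546,-0.17],0.194]]' 20
python3 - <<'E'
from h import *
o=bot.get_obs(); im=bot.camera('wrist'); cv2.imwrite('pics/w6.png',im); W=cam('wrist',o); r,b,n=bub(im,W); print(r,b,n)
C=ray(W,r[0],.145); B=ray(W,b,.145); print(C,B,B-C)
u=np.array([np.cos(np.radians(80.5)),np.sin(np.radians(80.5)),0]); p=C-.055*u; p[2]=.175; print(p); plan(p,80.5)
cv2.imwrite('pics/w6c.png',cv2.resize(im[90:290,190:330],None,fx=2.8,fy=2.8,interpolation=2))
E
```

```text
t: 19.6
eef_pos: [0.5784, 0.0303, 0.2255]
ee_rot: [-180.0, 0.0, 80.6]
ft_force: [-1.0, -0.5, -0.5]
grip_width: 0.0005
finger_force: 0.0
((256.5, 187.0), (84.0, 21.0), 90.0) [256.24576271 188.55932203] 118
[0.57914377 0.04249366 0.145     ] [0.57870643 0.04119132 0.145     ] [-0.00043733 -0.00130234  0.        ]
[ 0.57006615 -0.01175205  0.175     ]
shift [-0.214 -0.007  0.253] turn 0.0002 rows>= 1.1
```

View pics/w6c.png

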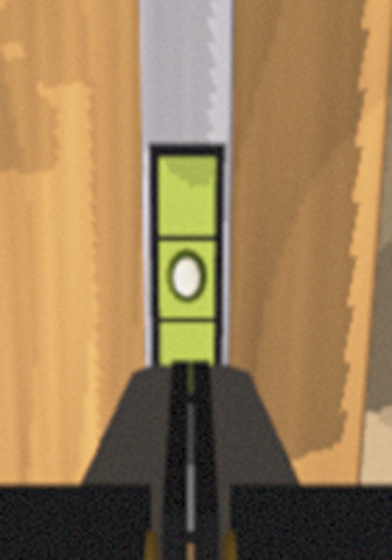

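The crop shows the bubble at (186,276) between the lines at rows 238 and 320 (middle 279), so it is under 1 mm off centre. Now I press at 55 mm from the vial's centre, on the pivot side.

```bash
python3 -m handwheel '[[1,[-0.1,-0.003,0],0],[1,[-0.214,-0.007,0.05],0],[1,[-0.214,-0.007,0.15],0],[1,[-0.214,-0.007,0.25],0],[1,[-0.214,-0.007,0.31],0],[1,[-0.214,-0.007,0.31],0],[1,[-0.214,-0.007,0.315],0],[1,[-0.214,-0.007,0.32],0],[1,[-0.214,-0.007,0.325],0],[1,[-0.214,-0.007,0.33],0]]'
```

```text
t: 20.9
eef_pos: [0.5701, -0.0122, 0.1597]
ee_rot: [180.0, -0.0, 80.5]
ft_force: [-0.1, 0.3, 0.2]
grip_width: 0.0006
finger_force: 0.0
```

```bash
python3 -m handwheel '[[1,[0,0,0.001],0],[1,[0,0,0.003],0],[1,[0,0,0.005],0],[1,[0,0,0.007],0],[1,[0,0,0.009],0],[1,[0,0,0.01],0],[1,[0,0,0.01],0],[1,[0,0,0.01],0],[1,[0,0,0.01],0],[1,[0,0,0.01],0]]'
```

```text
t: 22.15
eef_pos: [0.5699, -0.0123, 0.1576]
ee_rot: [-180.0, 0.0, 80.5]
ft_force: [-0.4, -0.7, -0.5]
grip_width: 0.0004
finger_force: 0.0
```

```bash
python3 -m handwheel '[[1,[0,0,0.001],0],[1,[0,0,0.002],0],[1,[0,0,0.003],0],[1,[0,0,0.004],0],[1,[0,0,0.005],0],[1,[0,0,0.006],0],[1,[0,0,0.007],0],[1,[0,0,0.008],0],[1,[0,0,0.008],0],[1,[0,0,0.008],0]]'
```

```text
t: 23.4
eef_pos: [0.5702, -0.0123, 0.1573]
ee_rot: [179.9, -0.0, 80.5]
ft_force: [-3.7, -0.9, 12.8]
grip_width: 0.0007
finger_force: 6.7
```

```bash
python3 - <<'E'
from h import *
for i in range(8): o=bot.get_obs(); im=bot.camera('wrist')
W=cam('wrist',o); r,b,n=bub(im,W); print(r,b,n,o['ft_force'],o['joint_vel'].round(3).max())
hsv=cv2.cvtColor(im,cv2.COLOR_BGR2GRAY); c=int(r[0][0]); col=hsv[int(r[0][1]-r[1][0]/2-8):int(r[0][1]+r[1][0]/2+8),c-8:c-5].mean(1).round().astype(int); print(int(r[0][1]-r[1][0]/2-8),col.tolist())
for n in('top','side'):
    im=bot.camera(n); print(bub(im[150:215,190:270] if n=='top' else im,0,lo=60))
E
```

```text
((258.5, 143.0), (128.0, 31.0), 90.0) [257.8        144.86086957] 230 [-3.61755409  0.080819   13.00349479] 0.131
71 [163, 101, 48, 39, 45, 42, 36, 57, 116, 173, 198, 197, 197, 195, 198, 197, 195, 196, 195, 196, 196, 195, 195, 196, 196, 195, 186, 176, 170, 172, 172, 172, 171, 171, 171, 170, 170, 169, 171, 171, 172, 170, 171, 172, 170, 170, 170, 170, 169, 173, 168, 137, 84, 35, 72, 140, 169, 173, 170, 171, 180, 178, 160, 132, 112, 98, 91, 89, 97, 111, 125, 137, 146, 155, 163, 163, 159, 146, 137, 122, 115, 114, 113, 121, 142, 170, 187, 193, 193, 194, 192, 189, 185, 186, 188, 160, 101, 39, 69, 136, 167, 169, 168, 167, 168, 167, 167, 168, 166, 167, 166, 167, 169, 167, 166, 168, 166, 175, 183, 185, 182, 173, 166, 165, 167, 166, 165, 167, 166, 166, 165, 168, 165, 167, 165, 149, 100, 44, 32, 28, 34, 85, 154, 176]Traceback (most recent call last):
  File "<stdin>", line 6, in <module>
  File "h.py", line 31, in bub
    i=1+np.argmax(s[1:,4]); hull=cv2.convexHull(np.argwhere(l==i)[:,::-1].astype(np.int32)); r=cv2.minAreaRect(hull)
        ~~~~~~~~~^^^^^^^^^
    return _wrapfunc(a, 'argmax', axis=axis, out=out, **kwds)
    return bound(*args, **kwds)
ValueError: attempt to get argmax of an empty sequence
```

The lines are at rows 124 and 168 (middle 146) and the bubble is at 144.9, with a steady push of 13 N. I hand it in.

```bash
python3 -c "
from bench import bot
print(bot.hand_in(), bot.get_obs()['ft_force'])"
```

```text
the job is handed in; nothing more can be done
the job is handed in; nothing more can be done
```

The job is handed in (no verdict was shown): the level lies lengthwise on the board, the bubble was within about 1 mm of centre at the last look, and the arm is still pressing on the level with about 13 N, at roughly 24 s of the 54 s allowed.

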